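# Stand the toppled swan-neck vent on its board

## Task

One of the three swan-neck roof vents has toppled over onto its mouth. Pick it up and stand it upright on its foot in the middle of the bare plywood board; set it down rather than dropping it. Leave the two vents that are still standing where they are.

Things in the scene. Friction and masses are not known exactly. Their poses are not given: they have to be found in the camera images.
- vent_mid (a point): Toppled loose sheet-metal swan neck, 0.25-0.5 kg: foot flange 70 (x) x 64 (y) x 5 mm, riser 32 (x) x 46 (y) mm, head 46 wide, 40 high turning over to +x (78 mm from riser axis) and down to a mouth; 151 tall. Point: riser axis, 75 mm above foot underside. z: foot to head, x: to mouth. Rests on front foot edge and lip, z leaning 63 deg, y level, point 65 above table. Grip riser or head by the y sides.
- board_top (a point): The bare plywood board, 200 x 200 x 12 mm, fixed to the table on either the left or the right side. This point is the centre of its upper face, z up.
- vent_b: One of two standing vents, the same make as the toppled one and loose; not to be disturbed. Origin at the centre of the underside of its foot, z up, x towards its mouth.
- vent_c: The other standing vent, as vent_b.
Mind the look-alikes: they are no part of the job. Leave any turquoise look-alike of the vent_c alone.

How it is judged:
By the outcome, as a careful person would: the job done as asked, in the order asked, and still so for the second after the job is handed in, with the robot touching nothing.
It also fails if it takes over 34 s, if anything falls off the work surface, if the arm or the gripper's body presses on something with over 40 N, if the wrist force passes 120 N, or if a joint passes its speed limit or range.

## Robot

A 7-joint arm with a two-finger parallel gripper is mounted at the origin on the work surface. World frame = base frame: x ahead of the robot, y to its left, z up, the work surface at z = 0. Lengths are in mm, angles in rad, forces in N, time in s.
With the tool pointing down it reaches from about 425 to 800 mm from the base axis. Payload 8.3 kg.
Tool frame: the origin (TCP) lies at the centre of the arm's flange, where the gripper is bolted on; the fingertips stand 173 mm ahead of it and the grasp point (between the pads) lies 155 mm ahead of it; z points along the fingers, y is the direction in which the jaws open and shut (so a half turn about z gives the same grasp; the last joint's range is limited). The gripper opens to 85 mm and grips with 20 to 120 N. Pads are 22 mm wide; open, the fingers measure 114 mm over their backs; the gripper's body (76 mm by 85 mm) begins 54 mm behind the grasp point. The pads swing forward as they close: fully open they stand 13 mm farther back than shut.
Start: joints at [-1.38, 0.383, 0.016, 1.37, -0.006, 1.388, -0.046], TCP at [156.888, 604.981, 404.679] pointing down, gripper open.
Joint ranges: [-2.95, 2.95], [-0.25, 2.06], [-1.52, 1.56], [0.18, 2.33], [-1.44, 4.58], [0.02, 2.06], [-3.01, 3.01]. Speed limits (rad/s): [2.39, 2.39, 3.01, 3.01, 3.14, 3.14, 3.14].

## Interface

Orientations are given as a unit quaternion [w, x, y, z].
In Python, from workcell import r gives the robot as it stands.
- The arm moves only by the tool play_rows, never from a script. Its argument "targets" is a list of rows, each an object with "xyz": the shift along the world's x, y, z in mm, a list of three; "twist": the turn about the world's z in degrees. In form: [{"xyz": [tx, ty, tz], "twist": twist}, ...]. A call has 1 to 8 rows; each row is the pose to reach, as a shift and turn from the pose measured when the call began; what a row does not reach only later rows make up. A row lasts 1/10 s, in which the tool goes at most 50 mm and 8.59 degrees, less where a joint would pass 70% of its speed; a pose out of reach is approached as far as the arm can. A call with a gripper value outside its range is refused whole. "gripper" is the gripper command: -1 is shut, 1 is fully open, values between are in proportion, set as the call begins (left out, the last holds). The fingers move at their own pace and stop on an object; "force" is the grip in N (left out, the last holds). Time passes only in rows, so rows that repeat a pose let the fingers close. It gives the time, the measured TCP pose, the force and the opening at its end, in the units of the state.
- r.get_obs(): the state, without advancing time (a new reading comes with each control period).
- r.camera(name): name is "side" or "top" or "wrist"; returns a dict with "frame" (480x640x3 uint8, red, green, blue), "z_map" (480x640 float32, mm along the optical axis (not along the pixel's ray), 0 where there is no reading), "mtx" (3x3 intrinsics, pixels), "R" (3x3) and "t" (3): a world point X has camera coordinates R X + t; the wrist camera has in their place "hand_eye" (4x4, takes a point from camera to tool coordinates, whose origin is the TCP and whose axes are the flange's). Camera axes: x right, y down, z forward; pixel columns grow to the right and rows downward; lengths in mm; the calibration is good to about 2 mm. A picture is of the moment at which its call begins: read the wrist's pose just before it.
- r.sign_off(): hands the job in, once; it reports no verdict.
The state is a dict: "clock": time; "joints": joint angles; "dq": joint speeds; "joint_efforts": joint torques, N m; "ee_pos": TCP position; "orientation": TCP orientation; "contact_force": force on the tool from outside, world axes, zero at the start; "wrist_torque": the same for the moment, N m; "finger_gap": opening from 0.0 (shut) to 1.0 (fully open).
Only numpy, scipy, OpenCV 4.12 (cv2) and the standard library are available. Lean on these libraries where they do the work, as an engineer would, in place of code of your own. Each camera call takes 0.05 s, during which the arm holds its last target. There are 200 camera calls.

## Working session

There is one attempt and no reset: what is moved stays moved. The work goes in short steps, Python scripts to look and compute and a tool call to move; the robot and the scene stay as the last step left them, time stands still between calls to the robot, and variables do not carry over. Pictures are saved under pics/ and viewed, about 8 in all and at most 12, crops included, and the job is handed in when it is done.

Besides the shell and the picture viewer there is one more tool, called after "Emit:" as name(argument=value, ...) on one line, values as JSON. play_rows: Moves the arm, as the interface text tells. Its arguments: {"type":"object","properties":{"targets":{"type":"array","items":{"type":"object","properties":{"xyz":{"type":"array","items":{"type":"number"}},"twist":{"type":"number"}}}},"gripper":{"type":"number"},"force":{"type":"number"}},"required":["targets"]}

```bash
mkdir -p pics; cat > h.py <<'E'
import numpy as np, cv2
from workcell import r
from scipy.spatial.transform import Rotation as Ro
def cloud(c, o=None):
    z=c["z_map"].astype(float); v,u=np.mgrid[:480,:640]; K=np.array(c["mtx"])
    P=np.stack([(u-K[0,2])/K[0,0]*z,(v-K[1,2])/K[1,1]*z,z],-1)
    if "R" in c: W=(P-np.array(c["t"]))@np.array(c["R"])
    else:
        H=np.array(c["hand_eye"]); P=P@H[:3,:3].T+H[:3,3]
        q=o["orientation"]; W=P@Ro.from_quat([q[1],q[2],q[3],q[0]]).as_matrix().T+np.array(o["ee_pos"])
    W[z==0]=np.nan
    return W
def save(n,im): cv2.imwrite(n,cv2.cvtColor(im,cv2.COLOR_RGB2BGR))
E
python3 - <<'E'
from h import *
o=r.get_obs(); print(o)
a=r.camera("top"); b=r.camera("side")
save("pics/top.png",a["frame"]); save("pics/side.png",b["frame"])
np.savez("c0.npz",top=cloud(a),side=cloud(b),ti=a["frame"],si=b["frame"])
E
```

```text
{'clock': 0.0, 'joints': array([-1.37990486,  0.3842238 ,  0.01641621,  1.37117148, -0.00623492,
        1.3881975 , -0.04649816]), 'dq': array([ 0.00068121,  0.00137416, -0.00123861, -0.00103389,  0.00056779,
       -0.00029514, -0.00083423]), 'joint_efforts': array([-2.76016972e-04, -6.27583194e+01,  8.44327491e-01, -3.71835172e+01,
        1.67256914e-02,  1.39567087e-02, -2.60996865e-05]), 'ee_pos': array([156.87237677, 604.81723663, 403.67999822]), 'orientation': array([-6.62305704e-05,  1.26536454e-01,  9.91961479e-01, -9.72709855e-04]), 'contact_force': array([-0.0451274 , -0.04084355,  0.64439717]), 'wrist_torque': array([ 0.00606288, -0.02768809, -0.02072704]), 'finger_gap': 1.001196226800014}
```

View pics/top.png

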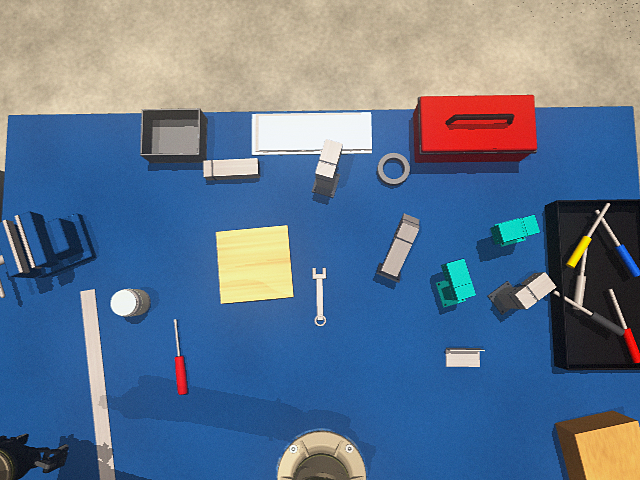

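View pics/side.png

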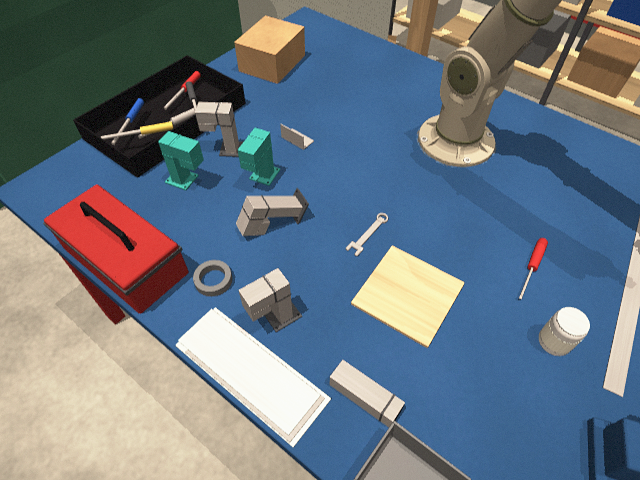

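Candidates for the toppled vent, by pixel in the top view:
- Grey-beige swan neck at (400,247): it lies with its head down.
- Grey vents at (327,168) and (522,292): both are standing.
- Turquoise pair at (515,230) and (457,282): look-alikes.
- Beige bar at (231,168): a plain block.

The one at (400,247), which is at (270,213) in the side view, fits because it rests on its foot edge and lip. The board is at (254,264). I'll confirm with a crop and measure.

```bash
python3 - <<'E'
from h import *
d=np.load("c0.npz"); T,S,ti,si=d["top"],d["side"],d["ti"],d["si"]
save("pics/crop.png",np.hstack([cv2.resize(ti[200:300,360:480],(480,400),interpolation=cv2.INTER_CUBIC),cv2.resize(si[170:250,220:320],(320,400),interpolation=cv2.INTER_CUBIC)[:, :320]]))
# board
hs=cv2.cvtColor(ti,cv2.COLOR_RGB2HSV); m=cv2.inRange(hs,(15,40,120),(40,255,255)); m[:, :200]=0;m[:,310:]=0;m[:210]=0;m[320:]=0
c=max(cv2.findContours(m,0,2)[0],key=cv2.contourArea); print("board px",cv2.minAreaRect(c))
p=T[(m>0)]; p=p[np.abs(p[:,2]-12)<8]; print("board mean",np.nanmean(p,0), cv2.minAreaRect(p[:,:2].astype(np.float32)))
for n,W,im,(u0,u1,v0,v1) in (("top",T,ti,(365,430,205,290)),("side",S,si,(225,320,175,245))):
    w=W[v0:v1,u0:u1].reshape(-1,3); h=cv2.cvtColor(im[v0:v1,u0:u1],cv2.COLOR_RGB2HSV).reshape(-1,3)
    k=(w[:,2]>12)&(h[:,1]<110); w=w[k]; print(n,len(w),"min",w.min(0),"max",w.max(0),cv2.minAreaRect(w[:,:2].astype(np.float32)))
    np.save(n+"v.npy",w)
    a=cv2.minAreaRect(w[:,:2].astype(np.float32))
    print(cv2.boxPoints(a).round(0).tolist())
    t=w[w[:,2]>85]; print("high",t.mean(0),len(t))
for n,(u,v) in {"b":(327,168),"c":(522,292),"tq":(457,282)}.items():
    print(n,T[v,u])
E
```

```text
board px ((253.7254180908203, 263.9795227050781), (72.156982421875, 73.15288543701172), 84.80557250976562)
board mean [563.56536633 177.45196147  12.17733714] ((564.5814208984375, 178.23928833007812), (199.54368591308594, 201.34115600585938), 4.743461608886719)
top 1306 min [ 508.79530629 -273.7154948    12.36403001] max [ 697.52368927 -155.12920739  117.16110265] ((605.1134033203125, -219.2703857421875), (63.037078857421875, 184.83216857910156), 66.44060516357422)
[[508.0, -211.0], [677.0, -285.0], [702.0, -227.0], [533.0, -153.0]]
high [ 629.26823845 -228.61466945   99.86927007] 498
side 1930 min [ 509.58661907 -275.30840789   12.47710862] max [ 697.14807226 -154.05805582  117.15556683] ((605.2662963867188, -214.8092041015625), (65.63420867919922, 185.50521850585938), 67.94880676269531)
[[507.0, -210.0], [679.0, -280.0], [704.0, -219.0], [532.0, -150.0]]
high [ 636.96801683 -227.03641461   99.18844239] 526
b [796.0667372  -26.59743903 148.66853752]
c [ 479.27678568 -500.46126397  150.02451803]
tq [ 505.25554974 -342.65899881  150.71832665]
```

View pics/crop.png

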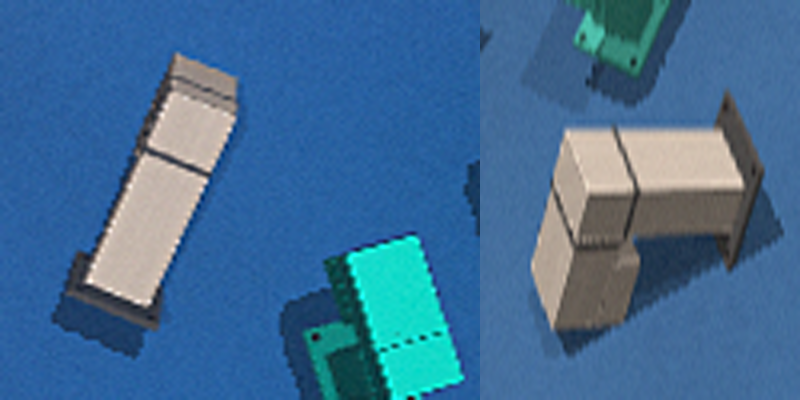

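Confirmed: the crop shows the grey-beige vent at about (400,247) lying on its front foot edge and mouth, with its head away from the robot. The turquoise one nearby is standing.

```bash
python3 - <<'E'
from h import *
w=np.vstack([np.load("topv.npy"),np.load("sidev.npy")])
for lo in (45,70,80):
    for n in("topv","sidev"):
        x=np.load(n+".npy"); x=x[x[:,2]>lo]; a=cv2.minAreaRect(x[:,:2].astype(np.float32)); print(lo,n,a)
t=np.load("topv.npy"); t=t[(t[:,2]>88)]
# slanted riser/head backs: PCA
vx,vy,x0,y0=cv2.fitLine(t[:,:2].astype(np.float32),cv2.DIST_L2,0,.01,.01).ravel(); print("line",np.degrees(np.arctan2(vy,vx)),x0,y0)
for ang in (-23,-24,-25):
    h=np.array([np.cos(np.radians(ang)),np.sin(np.radians(ang))]); n=np.array([-h[1],h[0]])
    s=w[:,:2]@h; q=w[:,:2]@n; k=w[:,2]>75
    print(ang,"s",np.percentile(s,[.3,99.7]),"q",np.percentile(q[k],[1,99]), "head s of zmax",s[w[:,2]>114].mean())
    qm=np.percentile(q[k],[1,99]).mean()
    for sl in range(500,740,30):
        kk=k&(abs(s-sl)<15)
        if kk.sum()>20: print(sl,np.percentile(q[kk],[2,98]).round(1),end=";")
    rear=np.percentile(s,.3); print("\ngrasp",h*(rear+31.8+105)+n*qm,"edge",h*(rear+31.8)+n*qm)
o=r.get_obs(); q=o["orientation"]; M=Ro.from_quat([q[1],q[2],q[3],q[0]]).as_matrix(); print("tool y",M[:,1],np.degrees(np.arctan2(M[1,1],M[0,1])))
E
```

```text
45 topv ((602.85205078125, -211.9689483642578), (62.74110794067383, 178.5126953125), 70.45417785644531)
45 sidev ((602.6056518554688, -213.80239868164062), (65.50264739990234, 179.81710815429688), 67.94880676269531)
70 topv ((597.400146484375, -216.07254028320312), (46.86720657348633, 162.478271484375), 67.55084991455078)
70 sidev ((619.081298828125, -223.94692993164062), (52.32656478881836, 116.70256805419922), 68.31576538085938)
80 topv ((624.3168334960938, -227.04949951171875), (46.627323150634766, 94.00457000732422), 66.51901245117188)
80 sidev ((626.5936889648438, -227.0232391357422), (52.51361846923828, 87.89972686767578), 65.447509765625)
line -22.82766 631.9843 -229.725
-23 s [550.82904245 733.18745074] q [11.89106608 59.61730247] head s of zmax 689.9175442999085
620 [12.9 59. ];650 [12.3 59.2];680 [12.8 59.1];710 [14.2 59. ];
grasp [ 646.93614372 -235.76617158] edge [ 550.28313411 -194.73940309]
-24 s [550.02132454 732.27990711] q [23.37049506 71.21769424] head s of zmax 689.1545847866482
620 [23.8 70. ];650 [23.5 70.7];680 [24.8 70.9];710 [26.5 71.3];
grasp [ 646.67874254 -236.15009459] edge [ 550.75646949 -193.44274707]
-25 s [549.00237833 731.27297402] q [34.76412333 83.26619567] head s of zmax 688.1817021108715
620 [34.6 80.9];650 [34.8 82.1];680 [36.6 83. ];710 [38.8 83.7];
grasp [ 646.48891998 -236.34671042] edge [ 551.32660234 -191.97179294]
tool y [ 0.25104581  0.96797353 -0.00179865] 75.46056923759683
```

Emit:
play_rows(targets=[{"xyz": [35, -35, 0], "twist": -1}, {"xyz": [70, -70, 0], "twist": -2}, {"xyz": [105, -105, 0], "twist": -3}, {"xyz": [140, -140, 0], "twist": -4}, {"xyz": [175, -175, 0], "twist": -5}, {"xyz": [210, -210, 0], "twist": -6}, {"xyz": [245, -245, 0], "twist": -7}, {"xyz": [280, -280, 0], "twist": -8.3}], gripper=1, force=20)

```text
clock: 0.9
ee_pos: [437.8, 323.1, 403.6]
orientation: [-0.0, 0.198, 0.98, -0.001]
contact_force: [0.6, 1.2, -0.5]
finger_gap: 1.0
```

Emit:
play_rows(targets=[{"xyz": [20, -44, 0], "twist": 0}, {"xyz": [40, -88, 0], "twist": 0}, {"xyz": [60, -132, 0], "twist": 0}, {"xyz": [80, -176, 0], "twist": 0}, {"xyz": [100, -220, 0], "twist": 0}, {"xyz": [120, -264, 0], "twist": 0}, {"xyz": [140, -308, 0], "twist": 0}, {"xyz": [160, -352, 0], "twist": 0}])

```text
clock: 1.7
ee_pos: [598.2, -30.6, 403.3]
orientation: [-0.001, 0.198, 0.98, -0.001]
contact_force: [1.1, 0.5, -0.3]
finger_gap: 1.001
```

Emit:
play_rows(targets=[{"xyz": [10, -42, -15], "twist": 0}, {"xyz": [20, -84, -30], "twist": 0}, {"xyz": [30, -126, -50], "twist": 0}, {"xyz": [40, -168, -65], "twist": 0}, {"xyz": [48, -206, -75], "twist": 0}, {"xyz": [48, -206, -75], "twist": 0}, {"xyz": [48, -206, -75], "twist": 0}])

```text
clock: 2.4
ee_pos: [645.7, -238.1, 327.0]
orientation: [-0.002, 0.199, 0.98, -0.001]
contact_force: [1.2, 1.1, 0.1]
finger_gap: 1.002
```

```bash
python3 - <<'E'
from h import *
o=r.get_obs(); c=r.camera("wrist"); save("pics/w1.png",c["frame"])
q=o["orientation"]; M=Ro.from_quat([q[1],q[2],q[3],q[0]]).as_matrix()
print(o["clock"],o["ee_pos"],M[:,1],np.degrees(np.arctan2(M[1,1],M[0,1])),o["joints"])
W=cloud(c,o); w=W.reshape(-1,3); h=cv2.cvtColor(c["frame"],cv2.COLOR_RGB2HSV).reshape(-1,3)
k=(w[:,2]>75)&(w[:,2]<135)&(h[:,1]<110)&(np.hypot(w[:,0]-620,w[:,1]+222)<110); w=w[k]
print(len(w),w.max(0),cv2.minAreaRect(w[:,:2].astype(np.float32)))
E
```

```text
2.4 [ 645.69981924 -238.09127941  327.00901157] [ 0.3906918   0.92051707 -0.00286921] 67.00234776666986 [-0.02502125  0.60733518  0.52837205  1.29794612 -0.29873552  1.31711727
  1.6693081 ]
14840 [ 670.86626853 -184.44029557  114.82970688] ((620.95263671875, -222.41246032714844), (47.112060546875, 92.83799743652344), 67.69969177246094)
```

View pics/w1.png

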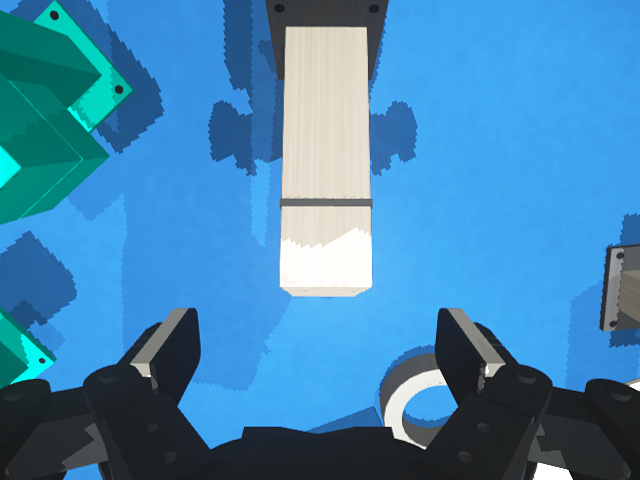

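The wrist view shows the vent centred at x≈325, aligned with the jaws and about 5 mm off their midline, with its head end at (325,290). I'll correct that, descend onto the head sides and close.

Emit:
play_rows(targets=[{"xyz": [-4, 6.5, 0], "twist": 0.7}, {"xyz": [-4, 6.5, -20], "twist": 0.7}, {"xyz": [-4, 6.5, -45], "twist": 0.7}, {"xyz": [-4, 6.5, -70], "twist": 0.7}, {"xyz": [-4, 6.5, -85], "twist": 0.7}, {"xyz": [-4, 6.5, -94], "twist": 0.7}, {"xyz": [-4, 6.5, -94], "twist": 0.7}, {"xyz": [-4, 6.5, -94], "twist": 0.7}])

```text
clock: 3.25
ee_pos: [642.6, -229.8, 234.9]
orientation: [-0.0, 0.192, 0.981, -0.001]
contact_force: [0.2, -0.2, 0.1]
finger_gap: 0.999
```

Emit:
play_rows(targets=[{"xyz": [0, 0, 0], "twist": 0}, {"xyz": [0, 0, 0], "twist": 0}, {"xyz": [0, 0, 0], "twist": 0}, {"xyz": [0, 0, 0], "twist": 0}, {"xyz": [0, 0, 0], "twist": 0}, {"xyz": [0, 0, 0], "twist": 0}, {"xyz": [0, 0, 0], "twist": 0}, {"xyz": [0, 0, 0], "twist": 0}], gripper=-1, force=20)

```text
clock: 4.05
ee_pos: [642.9, -230.1, 235.5]
orientation: [0.0, 0.192, 0.981, -0.001]
contact_force: [1.3, -2.0, 5.3]
finger_gap: 0.537
```

Gripped at 46 mm. Now I'll pivot the head up in an arc about the front foot edge, with a light grip so the pads turn on the vent. First half:

Emit:
play_rows(targets=[{"xyz": [-6, 2.5, 7], "twist": 0}, {"xyz": [-13, 5.5, 14], "twist": 0}, {"xyz": [-20, 8.5, 21], "twist": 0}, {"xyz": [-28, 12, 27], "twist": 0}, {"xyz": [-36, 15, 32], "twist": 0}, {"xyz": [-45, 19, 37], "twist": 0}, {"xyz": [-45, 19, 37], "twist": 0}])

```text
clock: 4.75
ee_pos: [596.9, -210.8, 273.5]
orientation: [0.001, 0.192, 0.981, -0.001]
contact_force: [-0.1, -0.3, -4.3]
finger_gap: 0.538
```

```bash
python3 - <<'E'
from h import *
o=r.get_obs(); c=r.camera("side"); save("pics/s2.png",cv2.resize(c["frame"][110:270,180:380],(800,640))[:600]); print(o["ee_pos"],o["contact_force"],o["finger_gap"])
E
```

```text
[ 596.93138133 -210.76524557  273.54392965] [-0.08148306 -0.30180318 -4.25738534] 0.5380417880265063
```

View pics/s2.png

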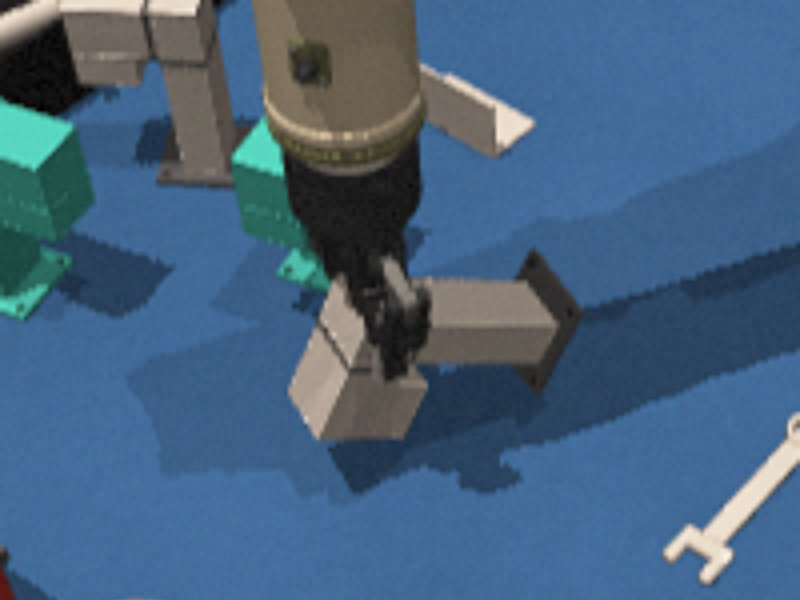

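The vent was lifted without turning: 20 N of pad friction holds it at its lean. I'll lower it near the table and loosen the jaws by position, so that gravity swings the foot down.

Emit:
play_rows(targets=[{"xyz": [0, 0, -10], "twist": 0}, {"xyz": [0, 0, -22], "twist": 0}, {"xyz": [0, 0, -22], "twist": 0}])

```text
clock: 5.1
ee_pos: [596.7, -210.3, 247.9]
orientation: [-0.002, 0.192, 0.981, -0.001]
contact_force: [-0.9, -0.3, -5.0]
finger_gap: 0.536
```

Emit:
play_rows(targets=[{"xyz": [0, 0, 0], "twist": 0}, {"xyz": [0, 0, 0], "twist": 0}, {"xyz": [0, 0, 0], "twist": 0}], gripper=0.065)

```text
clock: 5.4
ee_pos: [596.8, -210.4, 247.9]
orientation: [-0.002, 0.192, 0.981, -0.001]
contact_force: [0.4, -0.2, -3.6]
finger_gap: 0.536
```

```bash
python3 - <<'E'
from h import *
o=r.get_obs(); c=r.camera("side"); save("pics/s3.png",cv2.resize(c["frame"][150:250,220:360],(560,400))); print(o["ee_pos"],o["contact_force"],o["wrist_torque"],o["finger_gap"])
E
```

```text
[ 596.79051224 -210.41712004  247.92764933] [ 0.42966025 -0.15261961 -3.63105857] [-0.11006603 -0.2594619  -0.01176134] 0.5362093580517446
```

View pics/s3.png

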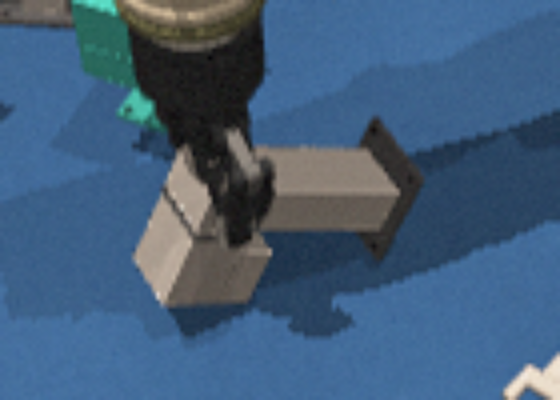

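Emit:
play_rows(targets=[{"xyz": [0, 0, 0], "twist": 0}, {"xyz": [0, 0, 0], "twist": 0}], gripper=0.075)

```text
clock: 5.65
ee_pos: [597.0, -210.6, 248.6]
orientation: [-0.001, 0.192, 0.981, -0.001]
contact_force: [-0.6, 0.6, -3.9]
finger_gap: 0.534
```

```bash
cat > st.py <<'E'
from h import *
o=r.get_obs(); print(o["clock"],o["ee_pos"].round(1),o["contact_force"].round(1),o["wrist_torque"].round(3),"M_n",o["wrist_torque"]@[.388,.922,0],o["finger_gap"])
E
python3 st.py
```

```text
5.65 [ 597.  -210.6  248.6] [-0.6  0.6 -3.9] [-0.062 -0.101  0.055] M_n -0.11761892588718006 0.5337544827441048
```

Emit:
play_rows(targets=[{"xyz": [0, 0, 0], "twist": 0}, {"xyz": [0, 0, 0], "twist": 0}], gripper=0.085)

```text
clock: 5.85
ee_pos: [597.3, -210.7, 249.4]
orientation: [-0.0, 0.192, 0.981, -0.001]
contact_force: [-0.2, -0.2, 0.0]
finger_gap: 0.543
```

```bash
python3 st.py
```

```text
5.85 [ 597.3 -210.7  249.4] [-0.2 -0.2  0. ] [-0.017  0.005 -0.008] M_n -0.0019008352013889362 0.5432840655008323
```

```bash
python3 - <<'E'
from h import *
c=r.camera("side"); save("pics/s4.png",cv2.resize(c["frame"][150:250,220:360],(560,400)))
E
```

```text
(no output)
```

View pics/s4.png

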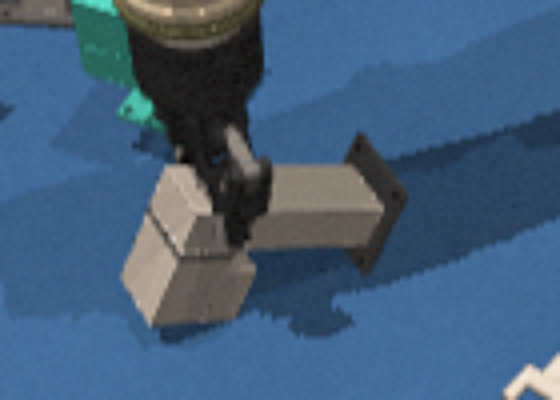

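The vent slid straight down through the pads and is resting on foot edge and lip again, so the full pad patch holds turning better than sliding. I'll regrip with only a small patch at the head's rear top corner, where torsional friction is much smaller and the centre of mass hangs nearly below. First I'll open, back off and remeasure.

Emit:
play_rows(targets=[{"xyz": [0, 0, 0], "twist": 0}, {"xyz": [0, 0, 0], "twist": 0}, {"xyz": [0, 0, 20], "twist": 0}, {"xyz": [5, -2, 50], "twist": 0}, {"xyz": [10, -4, 80], "twist": 0}, {"xyz": [10, -4, 80], "twist": 0}, {"xyz": [10, -4, 80], "twist": 0}], gripper=0.8)

```text
clock: 6.6
ee_pos: [607.4, -214.9, 330.1]
orientation: [0.001, 0.192, 0.981, -0.001]
contact_force: [-0.5, 0.5, -0.2]
finger_gap: 0.902
```

```bash
cat > meas.py <<'E'
from h import *
o=r.get_obs(); c=r.camera("wrist"); W=cloud(c,o); w=W.reshape(-1,3); hh=cv2.cvtColor(c["frame"],cv2.COLOR_RGB2HSV).reshape(-1,3)
w0=w[(w[:,2]>8)&(w[:,2]<170)&(hh[:,1]<110)&(np.hypot(w[:,0]-o["ee_pos"][0]+10,w[:,1]-o["ee_pos"][1]-5)<130)]
w=w0[w0[:,2]>75]
(cx,cy),wh,a=cv2.minAreaRect(w[:,:2].astype(np.float32)); a=a-90 if a>45 else a
print("rect",cx,cy,wh,"heading",a)
h=np.array([np.cos(np.radians(a)),np.sin(np.radians(a))]); n=np.array([-h[1],h[0]])
s=w0[:,:2]@h; q=w0[:,:2]@n; qm=np.array([cx,cy])@n; k=abs(q-qm)<20
for lo in np.arange(s[k].min(),s[k].max(),8):
    kk=k&(s>=lo)&(s<lo+8)
    if kk.sum()>30: print((lo+4).round(0),np.percentile(w0[kk,2],90).round(1),end="; ")
top=w0[k][w0[k][:,2]>w0[k][:,2].max()-2.5]; sc=np.median(top[:,:2]@h)
print("\nzmax",w0[k][:,2].max(),"corner",sc,h*sc+n*qm); print("ee",o["ee_pos"],"ee s,q",o["ee_pos"][:2]@h,o["ee_pos"][:2]@n-qm,o["clock"])
E
python3 meas.py
```

```text
rect 586.541748046875 -206.79501342773438 (78.99014282226562, 93.59024810791016) heading -21.141098022460938
514.0 64.7; 522.0 57.6; 530.0 52.9; 538.0 57.0; 546.0 61.0; 554.0 65.1; 562.0 69.1; 570.0 73.2; 578.0 77.2; 586.0 81.2; 594.0 85.3; 602.0 89.5; 610.0 93.8; 618.0 97.6; 626.0 101.6; 634.0 105.7; 642.0 109.8; 650.0 113.5; 658.0 112.3; 666.0 96.9; 682.0 61.0; 690.0 48.0; 
zmax 115.24809653099695 corner 652.7754542699716 [ 615.57369487 -218.02144114]
ee [ 607.38325474 -214.87975655  330.06834584] ee s,q 644.0031725797969 -0.02377889094949026 6.6
```

Emit:
play_rows(targets=[{"xyz": [14, -6, -15], "twist": 0}, {"xyz": [14, -6, -35], "twist": 0}, {"xyz": [14, -6, -50], "twist": 0}, {"xyz": [14, -6, -58], "twist": 0}, {"xyz": [14, -6, -58], "twist": 0}], gripper=0.6)

```text
clock: 7.15
ee_pos: [620.4, -220.3, 269.0]
orientation: [-0.002, 0.192, 0.981, -0.0]
contact_force: [0.5, 0.9, 0.6]
finger_gap: 0.802
```

Emit:
play_rows(targets=[{"xyz": [0, 0, 0], "twist": 0}, {"xyz": [0, 0, 0], "twist": 0}, {"xyz": [0, 0, 0], "twist": 0}, {"xyz": [0, 0, 0], "twist": 0}, {"xyz": [0, 0, 0], "twist": 0}, {"xyz": [0, 0, 0], "twist": 0}], gripper=-1, force=20)

```text
clock: 7.75
ee_pos: [620.6, -220.3, 269.6]
orientation: [-0.002, 0.192, 0.981, -0.0]
contact_force: [-0.7, 0.3, 3.3]
finger_gap: 0.533
```

Emit:
play_rows(targets=[{"xyz": [-7, 3, 7], "twist": 0}, {"xyz": [-15, 6, 14], "twist": 0}, {"xyz": [-23, 10, 20], "twist": 0}, {"xyz": [-31, 13, 25], "twist": 0}, {"xyz": [-31, 13, 25], "twist": 0}])

```text
clock: 8.25
ee_pos: [588.5, -206.9, 295.5]
orientation: [-0.002, 0.192, 0.981, -0.0]
contact_force: [0.2, 0.2, -4.6]
finger_gap: 0.533
```

```bash
python3 st.py; python3 - <<'E'
from h import *
c=r.camera("side"); save("pics/s5.png",cv2.resize(c["frame"][150:250,220:360],(560,400)))
E
```

```text
8.25 [ 588.5 -206.9  295.5] [ 0.2  0.2 -4.6] [-0.021 -0.232  0.046] M_n -0.22215071830104682 0.5327479409303093
```

View pics/s5.png

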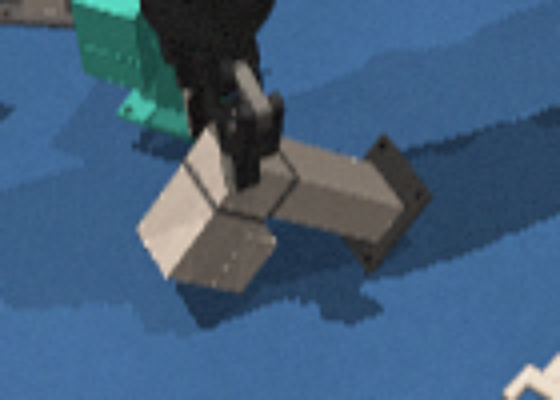

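The vent has turned part-way: the riser now slopes about 40–45°. Torsional friction is near slip, so I'll loosen slightly in steps.

Emit:
play_rows(targets=[{"xyz": [0, 0, 0], "twist": 0}, {"xyz": [0, 0, 0], "twist": 0}], gripper=0.068)

```text
clock: 8.5
ee_pos: [589.2, -207.0, 295.0]
orientation: [-0.001, 0.192, 0.981, -0.0]
contact_force: [1.0, -0.4, -3.1]
finger_gap: 0.528
```

```bash
python3 st.py
```

```text
8.5 [ 589.2 -207.   295. ] [ 1.  -0.4 -3.1] [-0.093 -0.222  0.031] M_n -0.24109448298673003 0.5276224794410266
```

Emit:
play_rows(targets=[{"xyz": [0, 0, 0], "twist": 0}, {"xyz": [0, 0, 0], "twist": 0}], gripper=0.071)

```text
clock: 8.7
ee_pos: [589.4, -207.1, 294.8]
orientation: [-0.002, 0.192, 0.981, -0.0]
contact_force: [0.9, 0.5, -2.8]
finger_gap: 0.536
```

```bash
python3 st.py
```

```text
8.7 [ 589.4 -207.1  294.8] [ 0.9  0.5 -2.8] [-0.015 -0.144  0.014] M_n -0.1389787681142359 0.5359425417071726
```

Emit:
play_rows(targets=[{"xyz": [-5, 2, 3], "twist": 0}, {"xyz": [-10, 4, 6], "twist": 0}, {"xyz": [-15, 6, 8], "twist": 0}, {"xyz": [-20, 8, 10], "twist": 0}, {"xyz": [-25, 10, 12], "twist": 0}, {"xyz": [-30, 12, 13], "twist": 0}, {"xyz": [-36, 15, 14], "twist": 0}, {"xyz": [-36, 15, 14], "twist": 0}], gripper=0.071)

```text
clock: 9.5
ee_pos: [553.4, -192.3, 310.8]
orientation: [0.0, 0.192, 0.981, -0.0]
contact_force: [3.5, -1.4, 7.3]
finger_gap: 0.535
```

```bash
python3 st.py; python3 - <<'E'
from h import *
c=r.camera("side"); save("pics/s6.png",cv2.resize(c["frame"][130:250,220:360],(560,480)))
E
```

```text
9.5 [ 553.4 -192.3  310.8] [ 3.5 -1.4  7.3] [-0.38  -0.598  0.033] M_n -0.6987637159335555 0.5350360114533289
```

View pics/s6.png

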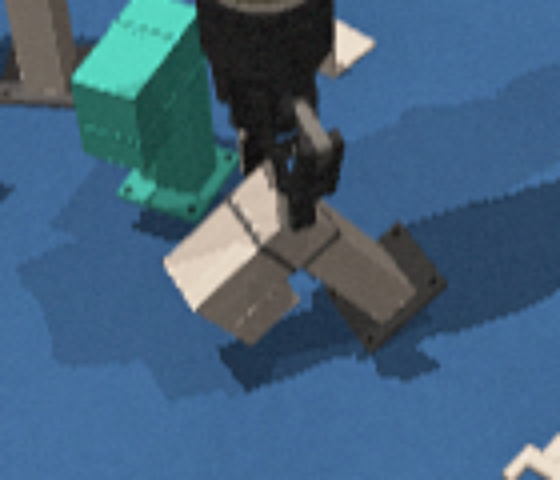

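The vent is pivoting on its foot edge at about 35–40° lean. I'll continue the arc and use numbers for feedback.

Emit:
play_rows(targets=[{"xyz": [-5, 2, 3], "twist": 0}, {"xyz": [-10, 4, 5], "twist": 0}, {"xyz": [-15, 6, 6.5], "twist": 0}, {"xyz": [-20, 8, 8], "twist": 0}, {"xyz": [-25, 10, 9], "twist": 0}, {"xyz": [-25, 10, 9], "twist": 0}])

```text
clock: 10.15
ee_pos: [527.8, -182.1, 319.6]
orientation: [0.0, 0.192, 0.981, -0.0]
contact_force: [0.4, -0.3, -4.4]
finger_gap: 0.539
```

```bash
python3 st.py; cat > lean.py <<'E'
from h import *
# lean from side+top clouds: project vent points to (h, z) plane; fit riser/head planes
import sys
o=r.get_obs(); x,y=o["ee_pos"][:2]; h=np.array([.923,-.385]); n=np.array([.385,.923])
for cam in ("wrist","side"):
    c=r.camera(cam); W=cloud(c,o).reshape(-1,3); H=cv2.cvtColor(c["frame"],cv2.COLOR_RGB2HSV).reshape(-1,3)
    d=W[:,:2]-[x,y]; s=d@h; q=d@n
    k=(abs(q)<19)&(abs(s)<170)&(W[:,2]>3)&(W[:,2]<175)&(H[:,1]<110)
    s,z=s[k],W[k,2]
    print(cam,[(int(a+4),round(np.percentile(z[(s>=a)&(s<a+8)],90))) for a in range(-120,120,8) if ((s>=a)&(s<a+8)).sum()>8])
E
python3 lean.py
```

```text
10.15 [ 527.8 -182.1  319.6] [ 0.4 -0.3 -4.4] [-0.034 -0.119  0.014] M_n -0.12299434271450432 0.5385623746983976
wrist [(-92, 37), (-84, 39), (-76, 35), (-68, 41), (-60, 57), (-52, 74), (-44, 90), (-36, 106), (-28, 124), (-20, 139), (-12, 155), (-4, 161), (4, 159), (12, 155), (20, 151), (28, 146), (36, 142), (44, 138), (52, 134), (60, 130), (68, 126), (76, 122)]
side [(-84, 39), (-76, 38), (-68, 34), (-44, 74), (-36, 62), (-28, 65), (-20, 72), (4, 160), (12, 156), (20, 154), (28, 148), (36, 143), (44, 140), (52, 136), (60, 133), (68, 130), (76, 125)]
```

The lean is 27° now. Friction drag with light pressing works in the right direction from here, so I'll continue.

Emit:
play_rows(targets=[{"xyz": [-4, 1.5, -3], "twist": 0}, {"xyz": [-10, 4, -3], "twist": 0}, {"xyz": [-16, 6.5, -2], "twist": 0}, {"xyz": [-22, 9, -2], "twist": 0}, {"xyz": [-28, 11.5, -2], "twist": 0}, {"xyz": [-36, 15, -2], "twist": 0}, {"xyz": [-36, 15, -2], "twist": 0}])

```text
clock: 10.95
ee_pos: [491.5, -167.0, 317.8]
orientation: [0.0, 0.192, 0.981, -0.0]
contact_force: [0.1, -1.2, 0.6]
finger_gap: 0.534
```

```bash
python3 st.py;python3 lean.py
```

```text
10.95 [ 491.5 -167.   317.8] [ 0.1 -1.2  0.6] [-0.296  0.167  0.   ] M_n 0.038805670564058155 0.5340193232615653
wrist [(-52, 20), (-44, 18), (-36, 33), (-28, 71), (-20, 109), (-12, 147), (-4, 158), (4, 157), (12, 155), (20, 154), (28, 151), (36, 149), (44, 148), (52, 146), (60, 144)]
side [(-52, 21), (-44, 22), (-28, 60), (-20, 78), (-4, 145), (4, 157), (12, 156), (20, 155), (28, 154), (36, 152), (44, 149), (52, 148), (60, 146), (68, 144), (76, 142), (84, 141)]
```

Emit:
play_rows(targets=[{"xyz": [-6, 2.5, -1], "twist": 0}, {"xyz": [-12, 5, -2], "twist": 0}, {"xyz": [-18, 7.5, -4], "twist": 0}, {"xyz": [-24, 10, -6], "twist": 0}, {"xyz": [-30, 12.5, -8], "twist": 0}, {"xyz": [-32, 13.5, -9], "twist": 0}, {"xyz": [-32, 13.5, -9], "twist": 0}])

```text
clock: 11.75
ee_pos: [460.5, -154.5, 310.2]
orientation: [0.003, 0.192, 0.981, -0.0]
contact_force: [1.5, -3.7, 8.4]
finger_gap: 0.537
```

```bash
python3 st.py;python3 lean.py
```

```text
11.75 [ 460.5 -154.5  310.2] [ 1.5 -3.7  8.4] [-0.838 -0.254 -0.032] M_n -0.5594923559925092 0.5373525144408616
wrist [(-28, 7), (-20, 6), (-12, 6), (-4, 151), (4, 152), (12, 152), (20, 152), (28, 152), (36, 151), (44, 151)]
side [(-20, 7), (-4, 152), (4, 154), (12, 154), (20, 154), (28, 152), (36, 153), (44, 153), (52, 153), (60, 153), (68, 154), (76, 154), (84, 153), (92, 146)]
```

The vent is upright: the head top is level at 152 and the foot is at 6. I'll release, regrip deeper over the riser axis, and grip firmly for the carry.

Emit:
play_rows(targets=[{"xyz": [0, 0, 0], "twist": 0}, {"xyz": [0, 0, 0], "twist": 0}, {"xyz": [0, 0, 0], "twist": 0}, {"xyz": [6, -2.5, 0], "twist": 0}, {"xyz": [12, -5, -8], "twist": 0}, {"xyz": [12, -5, -18], "twist": 0}, {"xyz": [12, -5, -25], "twist": 0}, {"xyz": [12, -5, -25], "twist": 0}], gripper=0.7)

```text
clock: 12.65
ee_pos: [472.1, -159.3, 283.4]
orientation: [0.001, 0.192, 0.981, -0.001]
contact_force: [-0.2, -0.1, -0.4]
finger_gap: 0.852
```

Emit:
play_rows(targets=[{"xyz": [0, 0, 0], "twist": 0}, {"xyz": [0, 0, 0], "twist": 0}, {"xyz": [0, 0, 0], "twist": 0}, {"xyz": [0, 0, 0], "twist": 0}, {"xyz": [0, 0, 0], "twist": 0}, {"xyz": [0, 0, 0], "twist": 0}, {"xyz": [0, 0, 0], "twist": 0}], gripper=-1, force=50)

```text
clock: 13.35
ee_pos: [472.0, -159.3, 283.5]
orientation: [0.001, 0.192, 0.981, -0.001]
contact_force: [-0.7, -0.0, -0.5]
finger_gap: 0.534
```

```bash
python3 st.py;python3 lean.py; python3 - <<'E'
from h import *
# foot outline from wrist view
o=r.get_obs(); c=r.camera("wrist"); W=cloud(c,o).reshape(-1,3); H=cv2.cvtColor(c["frame"],cv2.COLOR_RGB2HSV).reshape(-1,3)
d=W[:,:2]-o["ee_pos"][:2]; s=d@[.923,-.385]; q=d@[.385,.923]
k=(abs(q)<45)&(abs(s)<70)&(W[:,2]>2.5)&(W[:,2]<10)&(H[:,1]<110); print(k.sum(),np.percentile(s[k],[1,99]),np.percentile(q[k],[1,99]))
E
```

```text
13.35 [ 472.  -159.3  283.5] [-0.7 -0.  -0.5] [0.002 0.302 0.05 ] M_n 0.2797889639992473 0.5336377866554362
wrist [(-36, 6), (-28, 6), (-20, 148), (-12, 152), (-4, 152), (4, 152), (12, 152), (20, 151)]
side [(-28, 8), (-12, 126), (-4, 154), (4, 153), (12, 152), (20, 152), (28, 152), (36, 153), (44, 153), (52, 152), (60, 153), (68, 153), (76, 151)]
3724 [-36.37180477  -1.53241638] [-30.78416635  32.34595597]
```

The foot centre is within 2 mm of the TCP. Lift and carry to the board, which is centred at (564.5, 178) with its top at z = 12.

Emit:
play_rows(targets=[{"xyz": [0, 0, 10], "twist": 0}, {"xyz": [0, 0, 30], "twist": 0}, {"xyz": [3, 8, 50], "twist": 0}, {"xyz": [10, 30, 50], "twist": 0}, {"xyz": [18, 60, 50], "twist": 0}, {"xyz": [27, 95, 50], "twist": 0}, {"xyz": [36, 130, 50], "twist": 0}, {"xyz": [46, 165, 50], "twist": 0}])

```text
clock: 14.3
ee_pos: [518.0, 7.1, 334.0]
orientation: [0.001, 0.192, 0.981, -0.001]
contact_force: [1.6, -0.7, -4.7]
finger_gap: 0.534
```

Emit:
play_rows(targets=[{"xyz": [10, 35, 0], "twist": 0}, {"xyz": [20, 70, 0], "twist": 0}, {"xyz": [30, 105, 0], "twist": 0}, {"xyz": [38, 135, 0], "twist": 0}, {"xyz": [44, 158, 0], "twist": 0}, {"xyz": [47, 170, 0], "twist": 0}, {"xyz": [47.5, 171, 0], "twist": 0}, {"xyz": [47.5, 171, 0], "twist": 0}])

```text
clock: 15.1
ee_pos: [565.6, 176.9, 333.9]
orientation: [0.001, 0.193, 0.981, -0.001]
contact_force: [0.3, -1.2, -4.7]
finger_gap: 0.533
```

```bash
python3 st.py;python3 lean.py; python3 - <<'E'
from h import *
o=r.get_obs(); c=r.camera("wrist"); W=cloud(c,o).reshape(-1,3); H=cv2.cvtColor(c["frame"],cv2.COLOR_RGB2HSV).reshape(-1,3)
d=W[:,:2]-o["ee_pos"][:2]; s=d@[.923,-.385]; q=d@[.385,.923]
for lo,hi in((15,90),):
    k=(abs(q)<45)&(s<-20)&(s>-70)&(W[:,2]>30)&(W[:,2]<80); print(k.sum(),np.percentile(W[k,2],[5,50,95]),np.percentile(s[k],[1,99]),np.percentile(q[k],[1,99]))
k=(W[:,2]>8)&(W[:,2]<18)&(H[:,1]>40)&(H[:,0]<45)&(np.hypot(*d.T)<160); print("board",W[k].min(0),W[k].max(0))
E
```

```text
15.1 [565.6 176.9 333.9] [ 0.3 -1.2 -4.7] [ 0.011  0.102 -0.017] M_n 0.09791599296628976 0.5333495486057611
wrist [(-36, 56), (-28, 56), (-20, 169)]
side [(-116, 15), (-108, 14), (-100, 14), (-92, 15), (-84, 15), (-76, 15), (-68, 15), (-60, 15), (-36, 56), (-28, 56), (-20, 117), (-12, 116), (-4, 101), (4, 90), (12, 129), (20, 107), (28, 57), (36, 57), (44, 14), (52, 15), (60, 15), (68, 15), (76, 169), (84, 15), (92, 15), (100, 14), (108, 15), (116, 14)]
2759 [54.26662466 55.73849511 56.84668456] [-36.32332747 -20.18944032] [-30.91434472  31.86478767]
board [456.91125294  74.3734557    8.18499382] [660.34319439 288.70606266  15.28594911]
```

Foot level at both ends, centred on the board. Lower gently.

Emit:
play_rows(targets=[{"xyz": [0, 0, -10], "twist": 0}, {"xyz": [0, 0, -20], "twist": 0}, {"xyz": [0, 0, -28], "twist": 0}, {"xyz": [0, 0, -33], "twist": 0}, {"xyz": [0, 0, -36], "twist": 0}, {"xyz": [0, 0, -38], "twist": 0}, {"xyz": [0, 0, -39], "twist": 0}, {"xyz": [0, 0, -39], "twist": 0}])

```text
clock: 16.05
ee_pos: [565.8, 176.1, 295.6]
orientation: [0.001, 0.194, 0.981, -0.001]
contact_force: [-0.6, -1.1, -3.6]
finger_gap: 0.535
```

```bash
python3 st.py
```

```text
16.05 [565.8 176.1 295.6] [-0.6 -1.1 -3.6] [-0.077  0.216 -0.009] M_n 0.16978005532513848 0.5345328106930834
```

Just short of contact; lower 1 mm at a time.

Emit:
play_rows(targets=[{"xyz": [0, 0.5, -1], "twist": 0}, {"xyz": [0, 0.5, -1.5], "twist": 0}, {"xyz": [0, 0.5, -1.5], "twist": 0}])

```text
clock: 16.35
ee_pos: [565.8, 176.1, 295.5]
orientation: [0.002, 0.194, 0.981, -0.001]
contact_force: [-5.7, -3.1, 7.1]
finger_gap: 0.534
```

Contact at +7 N. Release and retreat straight up.

Emit:
play_rows(targets=[{"xyz": [0, 0, 0], "twist": 0}, {"xyz": [0, 0, 0], "twist": 0}, {"xyz": [0, 0, 0], "twist": 0}, {"xyz": [0, 0, 0], "twist": 0}, {"xyz": [0, 0, 10], "twist": 0}, {"xyz": [0, 0, 30], "twist": 0}, {"xyz": [0, 0, 60], "twist": 0}, {"xyz": [0, 0, 100], "twist": 0}], gripper=1)

```text
clock: 17.15
ee_pos: [565.4, 176.0, 395.7]
orientation: [0.001, 0.194, 0.981, -0.002]
contact_force: [0.6, 0.1, 0.0]
finger_gap: 1.002
```

Emit:
play_rows(targets=[{"xyz": [0, -45, 0], "twist": 0}, {"xyz": [0, -90, 0], "twist": 0}, {"xyz": [0, -135, 0], "twist": 0}, {"xyz": [0, -180, 0], "twist": 0}, {"xyz": [0, -225, 0], "twist": 0}, {"xyz": [0, -225, 0], "twist": 0}])

```text
clock: 17.75
ee_pos: [564.4, -57.3, 397.2]
orientation: [0.002, 0.199, 0.98, -0.003]
contact_force: [0.3, -0.6, 0.5]
finger_gap: 1.007
```

```bash
python3 st.py; python3 - <<'E'
from h import *
a=r.camera("top"); c=r.camera("side"); save("pics/end.png",np.hstack([cv2.resize(a["frame"],(400,300)),cv2.resize(c["frame"],(400,300))]))
d=np.load("c0.npz"); h=np.array([.923,-.385]); n=np.array([.385,.923])
for nm,cc in(("top",a),("side",c)):
    W=cloud(cc).reshape(-1,3); D=W[:,:2]-[564.5,178]; s=D@h;q=D@n
    k=(abs(s)<100)&(abs(q)<45)&(W[:,2]>14.8)&(W[:,2]<20)&(cv2.cvtColor(cc["frame"],cv2.COLOR_RGB2HSV).reshape(-1,3)[:,1]<60)
    t=(abs(s)<110)&(abs(q)<45)&(W[:,2]>140)
    print(nm,"foot",k.sum(),np.percentile(s[k],[1,99]) if k.sum() else 0,np.percentile(q[k],[1,99]) if k.sum() else 0,"top",np.percentile(s[t],[1,99]),np.percentile(q[t],[1,99]),"z",np.percentile(W[t,2],[2,50,98]), "slope",np.polyfit(s[t],W[t,2],1)[0])
    old=d[nm]; 
    W=W.reshape(480,640,3)
    for v,(x,y) in {"b":(796,-27),"c":(479,-500)}.items():
        f=lambda A: np.nanmean(A[(np.hypot(A[...,0]-x,A[...,1]-y)<90)&(A[...,2]>120)&(A[...,2]<165)],0).round(1)
        print(v,f(old),f(W))
E
```

```text
17.75 [564.4 -57.3 397.2] [ 0.3 -0.6  0.5] [-0.014  0.005 -0.001] M_n -0.0012664651713624958 1.0066143965018777
top foot 146 [-32.17349441  36.16912246] [-34.02811791  26.7800624 ] top [-12.44955045  79.51405465] [-26.71871638  19.26389957] z [147.04904804 162.38605625 167.34323192] slope -0.01763740392292681
b [818.1 -31.1 149.4] [818.1 -31.1 149.6]
c [ 483.2 -528.9  148.4] [ 483.3 -528.9  148.4]
side foot 244 [-92.37194245  95.87009272] [-23.83040333  38.39428216] top [-12.93603427  80.34767072] [-25.22197288  21.16779056] z [141.47603403 162.18365253 165.58227041] slope -0.05228110533999067
b [825.4 -25.2 146.3] [825.5 -25.2 146.3]
c [ 489.5 -524.6  143.8] [ 489.4 -524.8  143.9]
```

View pics/end.png

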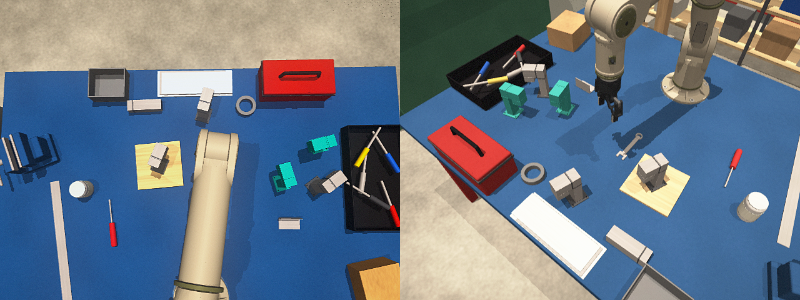

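The final picture shows the vent standing on its foot in the middle of the board, at about (158,157) left and (655,172) right. The other vents haven't moved and the gripper is clear, so I'm signing off.

```bash
python3 -c "
from workcell import r
print(r.sign_off())"
```

```text
the job is handed in; nothing more can be done
None
```

The toppled vent now stands upright on its foot in the middle of the plywood board, and the job was handed in at about 18 s of the 34 s allowed.

**How it went:** My first grip, with the full pads on the head, did not work. The vent would not turn in the jaws, and when I loosened them it slid down about 14 mm back onto its foot edge and lip. I then gripped only the rear top corner of the head and pivoted the vent upright on its front foot edge. After that I regripped it at 50 N, carried it over and lowered it until it touched the board at about 7 N. Then I released it and moved straight up and clear.

**Last checks:**
- **Upright:** the head top is level at about 163 mm, which matches the 12 mm board plus the 151 mm vent.
- **Centred:** the top view puts the foot within about 4 mm of the board's centre. The side-view foot mask picked up board pixels, so I disregarded its reading along the vent's length. The side-view fit of the head top also came out slightly sloped (about 3°), which I put down to face points below the top.
- **Other vents:** both standing vents read within 0.2 mm of where they started. The turquoise look-alikes look untouched in the final picture.

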